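# Load the scraper-wiping dock and work its treadle

## Task

Move the two flat bench scrapers from the wooden drying stand into the leaning slots of the white wiping dock, the wide one in the long slot and the narrow one in the short slot, each slid fully home. Then push the dock's spring treadle down to its stop to wipe both blades, and let it come up again; leave the mug, the calculator and the covered dish where they are.

Things in the scene. Friction and masses are not known exactly. Their poses are not given: they have to be found in the camera images.
- wide_scraper: The wide bench scraper: blade 100 mm wide, 4 mm thick, reaching 70 mm below a black handle bar (100 mm long, 18 mm thick, 30 mm tall, in line with the blade); 100 mm tall in all, 0.12 kg, the same from both faces. Origin: middle of the blade's lower edge; z up the blade to the handle, y along the blade's width, x its thickness. It starts in one of the two stand slots.
- narrow_scraper: The narrow bench scraper: blade 66 mm wide, 4 mm thick, reaching 70 mm below a black handle bar (66 mm long, 18 mm thick, 30 mm tall, in line with the blade); 100 mm tall in all, 0.12 kg, the same from both faces. Origin: middle of the blade's lower edge; z up the blade to the handle, y along the blade's width, x its thickness. It starts in the other stand slot.
- wide_scraper_grip (a point): Centre of the wide scraper's handle bar, 85 mm from the blade's lower edge along the scraper's z.
- narrow_scraper_grip (a point): Centre of the narrow scraper's handle bar, 85 mm from the blade's lower edge along the scraper's z.
- stand: Fixed wooden drying stand, block 130 (x) x 170 (y) x 52 mm, origin at the centre of its underside, with two upright slots 106 mm long (along its x), 8 mm wide, 40 mm deep, centred at y = -50 and +50 mm. The scrapers stand in them, handle bar up, along the slots, loose enough to lean a few degrees.
- dock: Fixed wiping dock, origin at the centre of the underside of its grey base plate, 130 (x) x 380 (y) x 12 mm. On it stands a white head, 226 mm long along y, centred at y = +65 mm, its two slots in one row along y, leaning 30 degrees from vertical so that their mouths face up and to the dock's -x (the robot's side); mouths about 78 mm above the table. At its -y end (y = -145 mm) is the treadle.
- wide_slot (a point): Centre of the floor of the long slot (106 mm along y, 8 mm wide along x, 45 mm deep). z points out of the slot along its leaning axis (30 degrees from vertical), x across the slot, y along it. Fully home, the wide scraper's origin is here with its z along this z; either face may be in front.
- narrow_slot (a point): Centre of the floor of the short slot (72 mm along y, 8 mm wide along x, 45 mm deep). Axes as for the long slot. Fully home, the narrow scraper's origin is here with its z along this z; either face may be in front.
- treadle (a joint): Angle of the spring treadle, an aluminium plate 105 mm long and 60 mm wide with black ribs, hinged at its far (+x) end 24 mm above the table: 0 raised (sloping up 17 degrees to the robot's side), 0.30 rad at its stop (level). Spring: about 4 N at the pad to start, 7 N at the stop.
- treadle_pad (a point): Place to push, in the middle of the treadle's ribs on its upper face, 80 mm from the hinge; about 53 mm above the table when raised, 30 mm when at the stop.
- mug: Bystander: white mug, 78x110x97 mm, origin at the centre of its underside.
- calculator: Bystander: pocket calculator, 74x120x17 mm, origin at the centre of its underside.
- petri_dish: Bystander: small covered dish, 58 mm across, 14 mm tall, origin at the centre of its underside.
There are look-alikes about, which are no part of the job. Leave any pink look-alike of the wide_scraper alone.

How it is judged:
On the way, in this order (a step that is already met when the one before it is completed fails the run):
1. both scrapers are fully home, each in the slot of its own length (x of wide_scraper in the frame of wide_slot between -0.005 and 0.005 m and y of wide_scraper in the frame of wide_slot between -0.012 and 0.012 m and z of wide_scraper in the frame of wide_slot between -0.004 and 0.006 m and angle between the z axis of wide_scraper and the z axis of wide_slot, either way round below 0.15 rad and x of narrow_scraper in the frame of narrow_slot between -0.005 and 0.005 m and y of narrow_scraper in the frame of narrow_slot between -0.012 and 0.012 m and z of narrow_scraper in the frame of narrow_slot between -0.004 and 0.006 m and angle between the z axis of narrow_scraper and the z axis of narrow_slot, either way round below 0.15 rad), for 0.2 s.
2. with both scrapers home, the treadle is pushed down to its stop (all of step 1 and value of joint treadle above 0.27 rad), for 0.1 s.
At the end, for the whole second after the job is handed in: Wide scraper in the long slot, narrow in the short one, at rest: blade edge within 6 mm of the floor, 12 mm of centre along the slot and 5 mm across, within 0.15 rad of its lean. The treadle, pushed to 0.27 rad or more with both home, is up again (below 0.04 rad) (all of step 1 and value of joint treadle below 0.04 rad and linear speed of each of wide_scraper, narrow_scraper below 0.02 m/s); the robot touches nothing.
It fails at once if the mug is moved more than 30 mm (distance of mug from where it was at the start of the episode above 0.03 m).
It fails at once if the calculator is moved more than 30 mm (distance of calculator from where it was at the start of the episode above 0.03 m).
It fails at once if the covered dish is moved more than 30 mm (distance of petri_dish from where it was at the start of the episode above 0.03 m).
It also fails if it takes over 72 s, if anything falls off the work surface, if the arm or the gripper's body presses on something with over 40 N, if the wrist force passes 120 N, or if a joint passes its speed limit or range.

## Robot

A 6-joint arm with a two-finger parallel gripper is mounted at the origin on a cart in front of the work surface, level with it; the furniture and walls round the work are solid. World frame = base frame: x ahead of the robot, y to its left, z up, the work surface at z = 0. Lengths are in m, angles in rad, forces in N, time in s.
With the tool pointing down it reaches from about 0.325 to 0.9 m from the base axis. Payload 6.1 kg.
Tool frame: the origin (TCP) lies at the very end of the fingers, on their centre line; the grasp point (between the pads) lies 19 mm behind it; z points along the fingers, y is the direction in which the jaws open and shut (so a half turn about z gives the same grasp; the last joint's range is limited). The gripper opens to 87 mm and grips with 3 to 60 N. Pads are 19 mm wide; open, the fingers measure 117 mm over their backs; the gripper's body (75 mm by 190 mm) begins 51 mm behind the grasp point.
Start: joints at [-1.251, 0.22, 1.526, -0, 1.395, -0.126], TCP at [0.269, -0.564, 0.223] pointing down, gripper open.
Joint ranges: [-2.98, 2.98], [-0.91, 2.08], [0.09, 2.57], [-1.24, 4.39], [0.2, 2.65], [-2.68, 2.68]. Speed limits (rad/s): [2.57, 2.57, 3.01, 3.14, 3.14, 3.14].

## Interface

Orientations are given as a unit quaternion [x, y, z, w].
In Python, from bench import get_state, read_camera, camera_params, finish_job, spot_in, landmark_of gives the robot as it stands. The module is installed in compiled form; this text tells all that it offers.
- The arm moves only by the tool step_arm, never from a script. Its argument "rows" is a list of rows, each a list of 7 numbers: the shift along the world's x, y, z in cm, then the turn, a rotation vector about the world's x, y, z in degrees, then the finger opening in cm, from 0 to 8.7. In form: [[tx, ty, tz, rx, ry, rz, hand], ...]. A call has 1 to 5 rows; each row shifts and turns the pose as measured when the row begins; what a row does not reach is not made up. A row lasts 1/8 s, in which the tool goes at most 62.5 mm and 10.7 degrees, less where a joint would pass 70% of its speed; a pose out of reach is approached as far as the arm can. A call is refused whole if a number of a shift passes 6.25 or a number of a turn 10.7, either way. A call with a gripper value outside its range is refused whole. The fingers move at their own pace and stop on an object; "force" is the grip in N (left out, the last holds). Time passes only in rows, so rows that do not move let the fingers close. It gives the time, the measured TCP pose, the force and the opening at its end, in the units of the state.
- get_state(): the state, without advancing time (a new reading comes with each control period).
- read_camera(name): name is "scene" or "top" or "wrist"; returns (picture, depth): 420x560x3 uint8, blue, green, red; 420x560 float32, m along the optical axis (not along the pixel's ray), 0 where there is no reading.
- camera_params(name): a dict with "intrinsics" (3x3 intrinsics, pixels), "D" ([k1, k2, p1, p2, k3] as OpenCV has them; the pictures are not rectified), "world_from_camera" (4x4, takes a point from camera to world coordinates). Camera axes: x right, y down, z forward; pixel columns grow to the right and rows downward; lengths in m; the calibration is good to about 2 mm. A picture is of the moment at which its call begins: read the wrist's pose just before it. camera_params takes no time and is no camera call; for the wrist camera it gives the pose at the moment of the call.
- finish_job(): hands the job in, once; it reports no verdict.
Trained networks look in the newest picture that a camera, given by its name, has taken for a name from the list of things; names that differ only in an ending like _2 or _b are one class to them, and where a whole thing is asked for, a point or a joint stands for the part that bears it (a point fixed in the world has none). Each returns a list of dicts, best first, with "confidence" (0 to 1); they miss things now and then, are a little off and sometimes report something else, mostly with a low value. They report only what shows in the picture. A call takes as long as a camera call. They do not tell look-alikes from the thing itself.
- spot_in(camera, label): "xy" ([column, row] in pixels, amid what is visible of it).
- landmark_of(camera, label): "xy" ([column, row] in pixels: a listed point, or the origin of a listed thing).
The state is a dict: "time": time; "joint_pos": joint angles; "qd": joint speeds; "joint_torque": joint torques, N m; "eef_pos": TCP position; "eef_rot": TCP orientation; "force": force on the tool from outside, world axes, zero at the start; "wrist_torque": the same for the moment, N m; "opening": finger opening in m.
Only numpy, scipy, OpenCV 4.12 (cv2) and the standard library are available. Lean on these libraries where they do the work, as an engineer would, in place of code of your own. Each camera call takes 0.05 s, during which the arm holds its last target. There are 200 camera calls.

## Working session

There is one attempt and no reset: what is moved stays moved. The work goes in short steps, Python scripts to look and compute and a tool call to move; the robot and the scene stay as the last step left them, time stands still between calls to the robot, and variables do not carry over. Pictures are saved under pics/ and viewed, about 8 in all and at most 12, crops included, and the job is handed in when it is done.

Besides the shell and the picture viewer there is one more tool, called after ">>>" in YAML: its name, and indented under it one key for each argument. step_arm: Moves the arm, as the interface text tells. Its arguments: {"type":"object","properties":{"rows":{"type":"array","items":{"type":"array","items":{"type":"number"}}},"force":{"type":"number"}},"required":["rows"]}

```bash
mkdir -p pics; cat > h.py <<'E'
import numpy as np,cv2
from bench import *
from scipy.spatial.transform import Rotation as R
def snap(c,name=None):
    P=camera_params(c); im,d=read_camera(c)
    if name: cv2.imwrite(f'pics/{name}.png',im)
    return im,d,P
def world(px,d,P):
    K=np.array(P['intrinsics'],float);D=np.array(P['D'],float);T=np.array(P['world_from_camera'])
    u=cv2.undistortPoints(np.array(px,float).reshape(-1,1,2),K,D).reshape(-1,2)
    d=np.asarray(d,float).reshape(-1,1)
    return (np.c_[u*d,d])@T[:3,:3].T+T[:3,3]
def cloud(d,P):
    v,u=np.nonzero(d>0); return np.c_[u,v],world(np.c_[u,v],d[v,u],P)
def at(px,d,P):
    u,v=np.round(px).astype(int); w=d[max(v-1,0):v+2,max(u-1,0):u+2]; w=w[w>0]
    return world([px],[np.median(w)],P)[0] if len(w) else None
def st():
    s=get_state(); print('t',s['time'],np.round(s['eef_pos'],4),'zax',np.round(R.from_quat(s['eef_rot']).as_matrix()[:,2],3),'yax',np.round(R.from_quat(s['eef_rot']).as_matrix()[:,1],3),'F',np.round(s['force'],1),'op',s['opening']); return s
E
python3 - <<'E'
from h import *
st()
for c in ['scene','top']:
    im,d,P=snap(c,c+'0')
    print(c,np.round(P['world_from_camera'],2).tolist())
    for n in ['wide_scraper_grip','narrow_scraper_grip','stand','dock','wide_slot','narrow_slot','treadle_pad','mug','calculator','petri_dish']:
        for r in landmark_of(c,n)[:3]:
            p=at(r['xy'],d,P); print(n,round(r['confidence'],2),np.round(r['xy']),None if p is None else np.round(p,3))
E
```

```text
t 0.0 [ 0.2693 -0.5633  0.2214] zax [-0.001  0.002 -1.   ] yax [ 0.431 -0.902 -0.002] F [ 0.8 -0.2 -0.1] op 0.08695160080149227
scene [[-0.68, -0.54, 0.5, -0.11], [-0.73, 0.48, -0.48, 0.76], [0.02, -0.69, -0.72, 1.09], [0.0, 0.0, 0.0, 1.0]]
wide_scraper_grip 0.68 [233. 166.] [0.847 0.081 0.098]
wide_scraper_grip 0.16 [275. 246.] [0.503 0.212 0.109]
narrow_scraper_grip 0.81 [273. 249.] [0.505 0.219 0.103]
stand 0.93 [257. 277.] [0.492 0.286 0.049]
dock 0.91 [348. 193.] [ 0.54  -0.128  0.064]
wide_slot 0.96 [323. 200.] [ 0.556 -0.032  0.083]
narrow_slot 0.84 [347. 181.] [ 0.569 -0.154  0.079]
treadle_pad 0.65 [383. 161.] [ 0.571 -0.342  0.053]
treadle_pad 0.29 [347. 196.] [ 0.532 -0.117  0.06 ]
mug 0.96 [232. 368.] [0.33  0.5   0.064]
mug 0.53 [323. 204.] [ 0.55  -0.024  0.079]
calculator 0.75 [395. 232.] [ 0.359 -0.153  0.012]
calculator 0.44 [349. 195.] [ 0.563 -0.168  0.012]
petri_dish 0.67 [344. 266.] [0.381 0.054 0.002]
petri_dish 0.65 [256. 274.] [0.501 0.283 0.049]
top [[0.01, -1.0, 0.08, 0.49], [-1.0, -0.01, 0.02, 0.07], [-0.02, -0.08, -1.0, 1.6], [0.0, 0.0, 0.0, 1.0]]
wide_scraper_grip 0.58 [228. 232.] [0.54  0.292 0.108]
wide_scraper_grip 0.58 [292. 140.] [0.855 0.084 0.1  ]
narrow_scraper_grip 0.45 [256. 238.] [0.521 0.197 0.113]
stand 0.63 [245. 238.] [0.522 0.243 0.05 ]
dock 0.87 [365. 226.] [ 0.566 -0.169  0.073]
wide_slot 0.92 [333. 225.] [ 0.567 -0.059  0.09 ]
narrow_slot 0.8 [367. 223.] [ 0.576 -0.173  0.085]
narrow_slot 0.67 [181. 284.] [0.355 0.471 0.007]
narrow_slot 0.5 [362. 227.] [ 0.562 -0.159  0.07 ]
treadle_pad 0.68 [227. 234.] [0.533 0.295 0.11 ]
treadle_pad 0.53 [258. 240.] [0.515 0.196 0.053]
mug 0.72 [180. 282.] [0.361 0.476 0.007]
mug 0.61 [359. 284.] [ 0.367 -0.158  0.013]
calculator 0.62 [362. 284.] [ 0.365 -0.169  0.013]
petri_dish 0.63 [298. 284.] [0.363 0.056 0.004]
petri_dish 0.53 [180. 281.] [0.364 0.478 0.005]
```

```bash
cd pics; python3 -c "
import cv2,numpy as np
a=cv2.imread('scene0.png');b=cv2.imread('top0.png');cv2.imwrite('both.png',cv2.resize(np.vstack([a]),(800,600)))"
```

```text
(no output)
```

View pics/both.png

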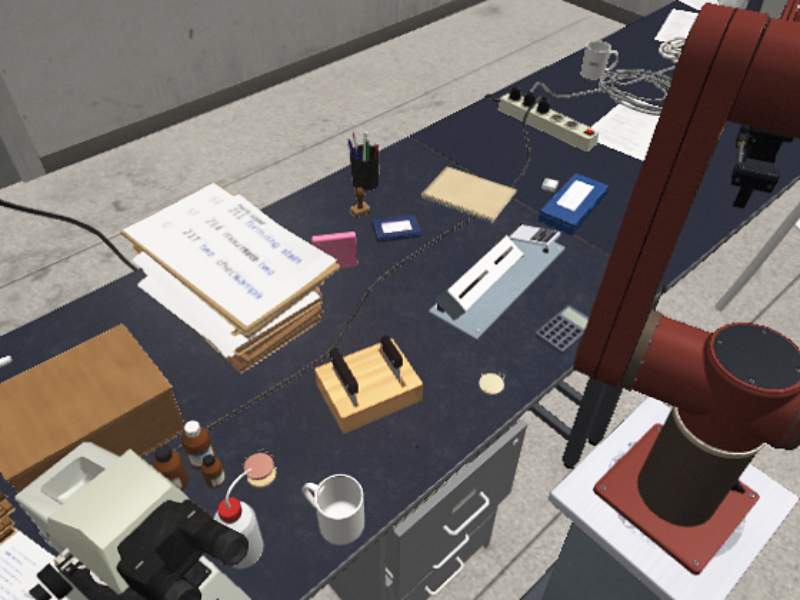

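View pics/top0.png

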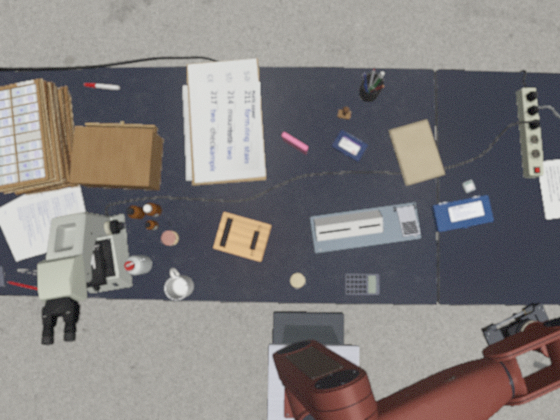

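The scene view shows the stand with both scrapers near (370,375) and the dock at (500,270). The pink look-alike is at (335,248), and the dish, calculator and mug are all near the front edge. The top view shows wide at (226,229), narrow at (254,240), the dock along (313–420, 205–250) and the treadle at (408,221).

```bash
python3 - <<'E'
from h import *
C=[]
for c in ['scene','top']:
    im,d,P=snap(c); px,w=cloud(d,P); col=im[px[:,1],px[:,0]].astype(int)
    def rect(m,n):
        if m.sum()<5: print(n,'few');return
        r=cv2.minAreaRect((w[m][:,:2]*1000).astype(np.float32)); print(c,n,m.sum(),np.round(r[0],0),np.round(r[1],0),round(r[2],1),'medz',np.round(np.median(w[m][:,2]),4), 'mean',np.round(w[m].mean(0),3))
    X,Y,Z=w.T
    st_=(X>.4)&(X<.65)&(Y>.13)&(Y<.38)
    rect(st_&(Z>.03)&(Z<.06),'stand')
    dark=col.max(1)<70
    rect(st_&(Z>.095)&(Z<.125)&(Y>.245),'H wide'); rect(st_&(Z>.095)&(Z<.125)&(Y<.245),'H narrow')
    dk=(X>.45)&(X<.68)&(Y<.08)&(Y>-.4)
    rect(dk&(Z>.007),'dock all'); rect(dk&(Z>.06),'head top')
    rect(dk&(Z>.068)&(Z<.1)&(Y>-.26)&dark,'slots')
    for y in np.arange(-.38,.06,.04):
        m=dk&(abs(Y-y)<.01); 
        o=np.argsort(X[m]); print(round(y,2),' '.join(f'{a:.3f}:{b:.3f}' for a,b in zip(X[m][o][::max(1,m.sum()//10)],Z[m][o][::max(1,m.sum()//10)])))
E
```

```text
scene stand 2166 [526. 256.] [172. 135.] 75.2 medz 0.0495 mean [0.515 0.266 0.048]
scene H wide 240 [538. 305.] [ 18. 102.] 75.5 medz 0.1082 mean [0.534 0.308 0.107]
scene H narrow 156 [513. 209.] [19. 68.] 72.8 medz 0.1079 mean [0.51  0.211 0.107]
scene dock all 3235 [ 545. -178.] [170. 388.] 9.1 medz 0.0249 mean [ 0.55  -0.15   0.038]
scene head top 1060 [ 569. -170.] [ 86. 360.] 4.8 medz 0.0745 mean [ 0.556 -0.106  0.075]
scene slots 22 [ 574. -109.] [ 35. 238.] 11.2 medz 0.0763 mean [ 0.56  -0.038  0.076]
-0.38 0.450:-0.759 0.457:-0.002 0.467:-0.612 0.475:-0.760 0.482:0.005 0.491:-0.611 0.501:-0.002 0.511:-0.000 0.526:-0.002 0.556:-0.000 0.680:-0.002
-0.34 0.450:-0.765 0.463:-0.756 0.477:0.002 0.493:-0.772 0.517:-0.000 0.538:0.012 0.548:0.064 0.567:0.013 0.599:0.042 0.638:0.029 0.678:-0.001
-0.3 0.450:-0.005 0.464:-0.002 0.484:-0.005 0.514:0.000 0.537:0.052 0.551:0.060 0.567:0.014 0.582:0.009 0.599:0.039 0.621:0.033 0.674:0.004
-0.26 0.450:-0.005 0.466:0.001 0.479:0.000 0.493:0.000 0.507:0.001 0.516:0.013 0.529:0.011 0.544:0.010 0.561:0.014 0.576:0.016 0.675:-0.002
-0.22 0.451:-0
[... 2219 characters left out ...]
4 0.452:-0.005 0.474:0.008 0.498:0.014 0.520:0.007 0.542:0.069 0.562:0.081 0.582:0.090 0.605:0.057 0.630:0.005 0.652:-0.005 0.677:0.002
-0.1 0.452:-0.004 0.470:-0.004 0.491:0.010 0.519:0.020 0.539:0.063 0.562:0.089 0.578:0.088 0.601:0.051 0.629:0.003 0.654:0.006 0.679:0.004
-0.06 0.451:0.000 0.473:-0.005 0.494:0.015 0.518:0.019 0.538:0.070 0.561:0.087 0.582:0.083 0.607:0.012 0.629:0.002 0.651:-0.003 0.676:0.002
-0.02 0.451:-0.008 0.476:0.004 0.500:0.014 0.521:0.060 0.541:0.070 0.564:0.089 0.586:0.060 0.611:-0.002 0.636:0.002 0.658:-0.003 0.679:-0.002
0.02 0.450:-0.001 0.471:0.002 0.493:-0.000 0.514:-0.003 0.542:0.006 0.567:0.002 0.588:0.004 0.610:-0.001 0.632:-0.004 0.654:-0.009 0.675:-0.003
```

>>> step_arm:
  rows:
    - [2.1, 4.3, 1.4, 0, 0, 7, 8.7]
    - [2.1, 4.3, 1.4, 0, 0, 7, 8.7]
    - [2.1, 4.3, 1.4, 0, 0, 7, 8.7]
    - [2.1, 4.3, 1.4, 0, 0, 7, 8.7]
    - [2.1, 4.3, 1.4, 0, 0, 7, 8.7]

```text
time: 1.82
eef_pos: [0.3745, -0.3446, 0.2922]
eef_rot: [0.86, 0.51, -0.0, -0.001]
force: [1.0, 0.0, -0.1]
opening: 0.0868
```

>>> step_arm:
  rows:
    - [2.1, 4.3, 1.4, 0, 0, 7, 8.7]
    - [2.1, 4.3, 1.4, 0, 0, 7, 8.7]
    - [2.1, 4.3, 1.4, 0, 0, 7, 8.7]
    - [2.1, 4.3, 1.4, 0, 0, 7, 8.7]
    - [0, 0, 0, 0, 0, 0, 8.7]

```text
time: 2.45
eef_pos: [0.4619, -0.1642, 0.3529]
eef_rot: [0.704, 0.71, 0.001, 0.002]
force: [-0.8, -0.6, -0.3]
opening: 0.0869
```

```bash
python3 - <<'E'
from h import *
st()
im,d,P=snap('wrist','w1'); print(np.round(P['world_from_camera'],3).tolist())
np.savez('w1',d=d,im=im,**{k:np.array(v,float) for k,v in P.items()})
for n in ['dock','wide_slot','narrow_slot','treadle_pad']:
    for r in landmark_of('wrist',n)[:2]:
        p=at(r['xy'],d,P); print(n,round(r['confidence'],2),np.round(r['xy']),None if p is None else np.round(p,3))
E
```

```text
t 2.45 [ 0.4619 -0.1642  0.3529] zax [ 0.004 -0.001 -1.   ] yax [1.    0.009 0.004] F [-0.8 -0.6 -0.3] op 0.08693714499678001
[[1.0, 0.008, 0.006, 0.461], [0.009, -0.97, -0.243, -0.098], [0.004, 0.243, -0.97, 0.515], [0.0, 0.0, 0.0, 1.0]]
dock 0.74 [337. 183.] [ 0.553 -0.166  0.071]
wide_slot 0.56 [350. 110.] [ 0.562 -0.062  0.085]
narrow_slot 0.95 [354. 184.] [ 0.575 -0.167  0.084]
treadle_pad 0.51 [337. 272.] [ 0.478 -0.134  0.441]
```

View pics/w1.png

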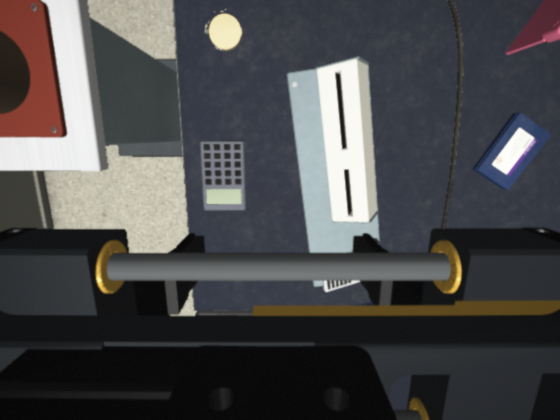

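The wrist view shows both slots clearly: the long one from (338,72) to (343,150) and the short one from (347,168) to (351,216). The treadle's edge is at about (340,283).

```bash
python3 - <<'E'
from h import *
z=np.load('w1.npz'); d,im=z['d'],z['im']; P={k:z[k] for k in ['intrinsics','D','world_from_camera']}
px,w=cloud(d,P); col=im[px[:,1],px[:,0]].astype(int)
m=(w[:,2]>.055)&(w[:,2]<.1)&(px[:,1]<225)&(px[:,0]>310)&(px[:,0]<385)&(col.min(1)>200)
Q=w[m]
for _ in range(4):
    c=Q.mean(0); n=np.linalg.svd(Q-c)[2][2]; n*=np.sign(n[2]); r=(w[m]-c)@n; Q=w[m][abs(r)<.003]
print('plane',len(Q),m.sum(),c,n,'tilt',np.degrees(np.arccos(n[2])),np.degrees(np.arctan2(n[1],n[0])))
g=im.max(2)
mask=((g<90)).astype(np.uint8); mask[:, :325]=0;mask[:,368:]=0;mask[222:]=0;mask[:64]=0
k,lab,s,ce=cv2.connectedComponentsWithStats(mask)
T=P['world_from_camera']
for i in range(1,k):
    if s[i,4]<60: continue
    v,u=np.nonzero(lab==i)
    a=world(np.c_[u,v],np.ones(len(u)),P)-T[:3,3]; t=((c-T[:3,3])@n)/(a@n); p=T[:3,3]+a*t[:,None]
    r=cv2.minAreaRect((p[:,:2]*1000).astype(np.float32)); 
    l=cv2.fitLine((p[:,:2]).astype(np.float32),cv2.DIST_L2,0,.001,.001).ravel()
    print(s[i],'rect',r,'mean',p.mean(0).round(4),'dir',np.degrees(np.arctan2(l[1],l[0])), 'ymin/max',p[:,1].min(),p[:,1].max())
# base edges : left edge of base plate, z~.012
mb=(w[:,2]>.006)&(w[:,2]<.018)&(px[:,0]>285)&(px[:,0]<385)&(px[:,1]<225)
L=[]
for row in range(90,225,5):
    q=mb&(px[:,1]==row)&(col.min(1)>90); 
    if q.sum()>3: L.append(w[q][np.argmin(w[q][:,0])])
L=np.array(L); l=cv2.fitLine(L[:,:2].astype(np.float32),cv2.DIST_HUBER,0,.001,.001).ravel(); print('base edge dir',np.degrees(np.arctan2(l[1],l[0])),l[2:],L[:,2].mean())
E
```

```text
plane 5249 5261 [ 0.55765705 -0.10625367  0.0785516 ] [-0.49452349 -0.07361026  0.8660416 ] tilt 29.998144207591164 -171.5336356348568
[336  74  10  74 261] rect ((550.5526733398438, -62.96639633178711), (4.4579243659973145, 100.34783935546875), 8.69148063659668) mean [ 0.5504 -0.0618  0.0782] dir -81.23607 ymin/max -0.11242803265253896 -0.013620309225447685
[345 170   6  44 139] rect ((568.2936401367188, -178.75083923339844), (4.345457553863525, 66.82826232910156), 8.767400741577148) mean [ 0.5679 -0.1771  0.0784] dir -81.56104 ymin/max -0.21193402944006887 -0.14571761023300897
base edge dir -81.33855 [ 0.4952283  -0.13076454] 0.010174602533468103
```

>>> step_arm:
  rows:
    - [0.8, 5.2, 0, 0, 0, 9.3, 8.7]
    - [0.8, 5.2, 0, 0, 0, 9.3, 8.7]
    - [0.8, 5.2, 0, 0, 0, 9.3, 8.7]
    - [0.8, 5.2, 0, 0, 0, 9.3, 8.7]
    - [0.8, 5.2, 0, 0, 0, 9.3, 8.7]

```text
time: 3.32
eef_pos: [0.4987, 0.0891, 0.3472]
eef_rot: [0.369, 0.929, -0.002, -0.001]
force: [0.1, -0.9, -0.1]
opening: 0.0868
```

>>> step_arm:
  rows:
    - [0.8, 5.2, 0, 0, 0, 9.3, 8.7]
    - [0.8, 5.2, 0, 0, 0, 9.3, 8.7]
    - [0.8, 5.2, 0, 0, 0, 9.3, 8.7]
    - [0, 0, 0, 0, 0, 0, 8.7]
    - [0, 0, 0, 0, 0, 0, 8.7]

```text
time: 3.95
eef_pos: [0.5242, 0.2462, 0.3432]
eef_rot: [0.13, 0.991, -0.004, -0.003]
force: [-0.8, 0.5, -0.6]
opening: 0.0871
```

```bash
python3 - <<'E'
from h import *
st()
im,d,P=snap('wrist','w2'); px,w=cloud(d,P); X,Y,Z=w.T; col=im[px[:,1],px[:,0]].astype(int)
S=(X>.43)&(X<.65)&(Y>.13)&(Y<.38)
def rect(m,n):
    r=cv2.minAreaRect((w[m][:,:2]*1000).astype(np.float32)); print(n,m.sum(),np.round(r[0],1),np.round(r[1],0),round(r[2],1),'z',np.round(np.median(w[m][:,2]),4))
rect(S&(Z>.045)&(Z<.058),'stand')
for lo,hi in [(.1,.125),(.106,.118)]:
  rect(S&(Z>lo)&(Z<hi)&(Y>.255),'W'); rect(S&(Z>lo)&(Z<hi)&(Y<.255),'N')
E
```

```text
t 3.95 [0.5242 0.2462 0.3432] zax [-0.006 -0.007 -1.   ] yax [ 0.258  0.966 -0.009] F [-0.8  0.5 -0.6] op 0.0871113269707813
stand 7352 [528.5 255.3] [171. 131.] 75.1 z 0.0521
W 973 [540.3 303.7] [18. 98.] 75.0 z 0.1115
N 630 [514.3 207.5] [18. 64.] 74.6 z 0.1115
W 935 [540.3 303.8] [18. 98.] 75.3 z 0.1116
N 597 [514.6 207.4] [18. 64.] 74.6 z 0.1115
```

View pics/w2.png

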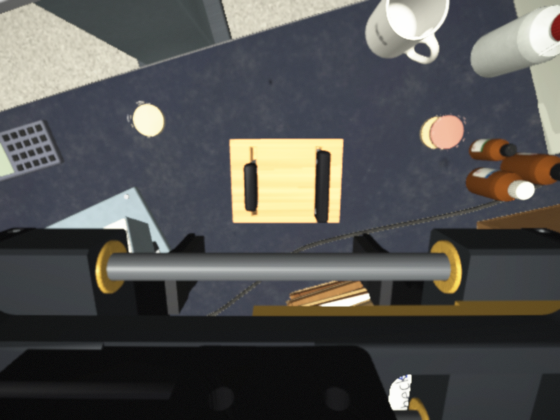

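The wrist view shows the narrow handle at (251,186) and the wide one at (322,185), both upright in the stand. The depth measurements match the given sizes. I'll descend on the wide one.

>>> step_arm:
  rows:
    - [0.5, 2.0, -4.5, 0.4, -0.35, 0, 6]
    - [0.5, 2.0, -4.5, 0, 0, 0, 6]
    - [0.5, 1.8, -4.5, 0, 0, 0, 6]
    - [0.1, 0, -4, 0, 0, 0, 6]
    - [0, 0, 0, 0, 0, 0, 6]

```text
time: 4.62
eef_pos: [0.5432, 0.2957, 0.1662]
eef_rot: [0.139, 0.99, 0.0, 0.002]
force: [-0.2, -0.2, 0.7]
opening: 0.0602
```

```bash
python3 -c "
from h import *
st()"
```

```text
t 4.625 [0.5432 0.2957 0.1662] zax [ 0.005 -0.    -1.   ] yax [0.276 0.961 0.001] F [-0.2 -0.2  0.7] op 0.060230345132096366
```

>>> step_arm:
  rows:
    - [-0.3, 0.8, -2, 0, 0.3, 0.9, 5]
    - [0, 0, -3, 0, 0, 0, 5]
    - [0, 0, -3, 0, 0, 0, 5]
    - [0, 0, -0.9, 0, 0, 0, 5]
    - [0, 0, 0, 0, 0, 0, 5]

```text
time: 5.25
eef_pos: [0.5457, 0.3042, 0.0828]
eef_rot: [0.133, 0.991, 0.004, 0.005]
force: [-0.2, 0.1, 0.9]
opening: 0.05
```

>>> step_arm:
  rows:
    - [-0.5, 0, -0.4, 0, 0, 0, 5]
    - [0, 0, 0, 0, 0, 0, 5]

```text
time: 5.5
eef_pos: [0.542, 0.3049, 0.0814]
eef_rot: [0.133, 0.991, 0.005, 0.007]
force: [-0.1, -0.0, -0.5]
opening: 0.0499
```

```bash
python3 -c "
from h import *
st()"
```

```text
t 5.5 [0.542  0.3049 0.0814] zax [ 0.015  0.007 -1.   ] yax [0.264 0.964 0.011] F [-0.1 -0.  -0.5] op 0.04988644880173678
```

>>> step_arm:
  rows:
    - [-0.2, -0.1, -0.4, -0.4, 0.85, 0, 5]
    - [0, 0, 0, 0, 0, 0, 5]

```text
time: 5.75
eef_pos: [0.5406, 0.3042, 0.0786]
eef_rot: [0.133, 0.991, 0.0, 0.001]
force: [0.4, -0.0, 0.1]
opening: 0.05
```

>>> step_arm:
  rows:
    - [0, 0, 0, 0, 0, 0, 1.2]
    - [0, 0, 0, 0, 0, 0, 1.2]
    - [0, 0, 0, 0, 0, 0, 1.2]
    - [0, 0, 0, 0, 0, 0, 1.2]
  force: 30

```text
time: 6.25
eef_pos: [0.5408, 0.3042, 0.0787]
eef_rot: [0.133, 0.991, 0.0, 0.001]
force: [-0.2, 0.5, -0.7]
opening: 0.0183
```

```bash
python3 -c "
from h import *
st()"
```

```text
t 6.25 [0.5408 0.3042 0.0787] zax [ 0.002  0.001 -1.   ] yax [0.264 0.965 0.001] F [-0.2  0.5 -0.7] op 0.018346227501496008
```

>>> step_arm:
  rows:
    - [0, 0, 4, 0, 0, 0, 1.2]
    - [0, 0, 4, 0, 0, 0, 1.2]
    - [0, 0, 5, 0, 0, 0, 1.2]
    - [0, 0, 4, 0, 0, 0, 1.2]
    - [-0.7, -4.7, 0, 0, 0, -8.2, 1.2]

```text
time: 6.88
eef_pos: [0.5313, 0.2575, 0.2508]
eef_rot: [0.204, 0.979, 0.0, -0.001]
force: [0.6, -0.9, -1.5]
opening: 0.0178
```

>>> step_arm:
  rows:
    - [-0.8, -4.7, 0, 0, 0, -8.3, 1.2]
    - [-0.8, -4.7, 0, 0, 0, -8.3, 1.2]
    - [-0.8, -4.7, 0, 0, 0, -8.3, 1.2]
    - [-0.8, -4.7, 0, 0, 0, -8.3, 1.2]
    - [-0.8, -4.7, 0, 0, 0, -8.3, 1.2]

```text
time: 7.5
eef_pos: [0.4887, 0.0163, 0.2507]
eef_rot: [0.546, 0.838, 0.0, -0.001]
force: [0.9, -0.5, -1.1]
opening: 0.0178
```

>>> step_arm:
  rows:
    - [-0.8, -4.7, 0, 0, 0, -8.3, 1.2]
    - [-0.8, -4.7, 0, 0, 0, -8.3, 1.2]
    - [0, 0, 0, 1.5, -9.9, 0, 1.2]
    - [0, 0, 0, 1.5, -9.9, 0, 1.2]
    - [0, 0, 0, 1.5, -9.9, 0, 1.2]

```text
time: 8.12
eef_pos: [0.4723, -0.0839, 0.249]
eef_rot: [0.643, 0.719, 0.203, 0.168]
force: [-0.3, 0.2, -0.0]
opening: 0.0177
```

```bash
cat >> h.py <<'E'
YAW=np.radians(8.6); N=np.array([-.5*np.cos(YAW),-.5*np.sin(YAW),np.sqrt(.75)])
U=np.array([-np.sin(YAW),np.cos(YAW),0])   # along slots (dock y)
M={'w':np.array([.5505,-.0630,.0785]),'n':np.array([.5683,-.1788,.0785])}
def RT():
    z=-N; x=U; y=np.cross(z,x); return np.c_[x,y,z]
def goal(k,s,off=0):
    "s = distance above home along n (m), off=along slot"
    T=M[k]+.021*N+s*N+off*U; q=get_state(); p=np.array(q['eef_pos']); A=R.from_quat(q['eef_rot'])
    e=T-p; rv=(R.from_matrix(RT())*A.inv()).as_rotvec(degrees=True)
    print('t',q['time'],'p',p.round(4),'move cm',(e*100).round(2),'rot deg',rv.round(2),'| err along n,slot,across mm',(1000*np.array([e@N,e@U,e@np.cross(U,N)])).round(1),'F',np.round(q['force'],1),'op',round(q['opening'],4))
E
python3 -c "
from h import *
goal('w',.08)"
```

```text
t 8.125 p [ 0.4723 -0.0839  0.249 ] move cm [ 2.83  1.34 -8.31] rot deg [-1.19  0.42  1.92] | err along n,slot,across mm [-86.9   9.  -15.6] F [-0.3  0.2 -0. ] op 0.0177
```

>>> step_arm:
  rows:
    - [1.4, 0.7, -4.2, -1.2, 0.4, 1.9, 1.2]
    - [1.4, 0.6, -4.1, 0, 0, 0, 1.2]
    - [0, 0, 0, 0, 0, 0, 1.2]

```text
time: 8.5
eef_pos: [0.4982, -0.0738, 0.1675]
eef_rot: [0.631, 0.73, 0.196, 0.176]
force: [-1.0, 0.9, -1.4]
opening: 0.0177
```

```bash
python3 -c "
from h import *
goal('w',.055)
im,d,P=snap('wrist','w3')"
```

```text
t 8.5 p [ 0.4982 -0.0738  0.1675] move cm [ 1.47  0.51 -2.32] rot deg [0.42 0.63 0.43] | err along n,slot,across mm [-27.8   2.9   1.7] F [-1.   0.9 -1.4] op 0.0177
```

View pics/w3.png

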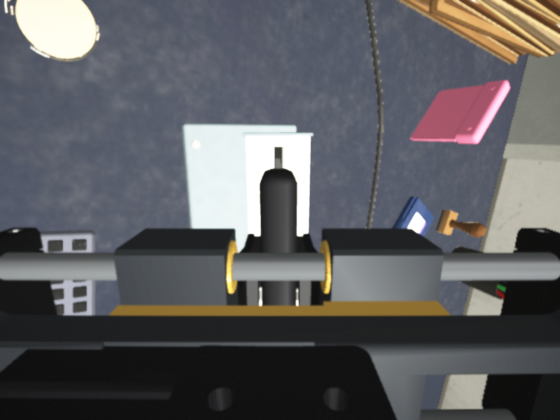

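The handle (column 279) lines up with the long slot, whose far end shows at (278,150), so across-slot alignment is good. I'll insert in small steps.

>>> step_arm:
  rows:
    - [1.5, 0.5, -2.3, 0.4, 0.6, 0.4, 1.2]
    - [0, 0, 0, 0, 0, 0, 1.2]

```text
time: 8.8
eef_pos: [0.5165, -0.0706, 0.1506]
eef_rot: [0.629, 0.732, 0.197, 0.173]
force: [-0.2, -0.1, -2.1]
opening: 0.0177
```

```bash
python3 -c "
from h import *
goal('w',.035)"
```

```text
t 8.8 p [ 0.5165 -0.0706  0.1506] move cm [ 0.63  0.34 -2.36] rot deg [0.22 0.44 0.01] | err along n,slot,across mm [-23.8   2.4  -6. ] F [-0.2 -0.1 -2.1] op 0.0177
```

>>> step_arm:
  rows:
    - [-0.4, 0.2, -0.4, 0.2, 0.4, 0, 1.2]
    - [0, 0, 0, 0, 0, 0, 1.2]

```text
time: 9.05
eef_pos: [0.5135, -0.0694, 0.1499]
eef_rot: [0.629, 0.732, 0.197, 0.171]
force: [-0.1, -0.7, -1.1]
opening: 0.018
```

```bash
python3 -c "
from h import *
goal('w',.035)"
```

```text
t 9.05 p [ 0.5135 -0.0694  0.1499] move cm [ 0.94  0.22 -2.29] rot deg [ 0.12  0.23 -0.01] | err along n,slot,across mm [-24.6   0.8  -3.1] F [-0.1 -0.7 -1.1] op 0.018
```

>>> step_arm:
  rows:
    - [-0.2, 0.1, -0.9, 0.1, 0.2, 0, 1.2]
    - [0, 0, 0, 0, 0, 0, 1.2]

```text
time: 9.3
eef_pos: [0.5116, -0.0688, 0.1418]
eef_rot: [0.63, 0.732, 0.196, 0.17]
force: [0.0, -0.1, -0.4]
opening: 0.0178
```

```bash
python3 -c "
from h import *
goal('w',.035)"
```

```text
t 9.3 p [ 0.5116 -0.0688  0.1418] move cm [ 1.12  0.16 -1.48] rot deg [0.09 0.15 0.01] | err along n,slot,across mm [-18.5  -0.    2.4] F [ 0.  -0.1 -0.4] op 0.0178
```

>>> step_arm:
  rows:
    - [0.7, 0.1, -0.75, 0.1, 0.15, 0, 1.2]
    - [0, 0, 0, 0, 0, 0, 1.2]

```text
time: 9.55
eef_pos: [0.5192, -0.0679, 0.134]
eef_rot: [0.63, 0.732, 0.196, 0.169]
force: [-0.2, 0.2, -1.5]
opening: 0.0178
```

```bash
python3 -c "
from h import *
goal('w',.025)"
```

```text
t 9.55 p [ 0.5192 -0.0679  0.134 ] move cm [ 0.86  0.15 -1.57] rot deg [-0.01  0.02  0.04] | err along n,slot,across mm [-17.9   0.2  -0.3] F [-0.2  0.2 -1.5] op 0.0178
```

>>> step_arm:
  rows:
    - [0.42, 0.07, -0.78, 0, 0, 0, 1.2]
    - [0.42, 0.07, -0.78, 0, 0, 0, 1.2]
    - [0, 0, 0, 0, 0, 0, 1.2]

```text
time: 9.93
eef_pos: [0.5281, -0.0662, 0.1167]
eef_rot: [0.63, 0.732, 0.196, 0.168]
force: [-0.5, -0.5, -2.2]
opening: 0.0177
```

```bash
python3 -c "
from h import *
goal('w',.0)"
```

```text
t 9.925 p [ 0.5281 -0.0662  0.1167] move cm [ 1.2   0.16 -2.01] rot deg [-0.04 -0.04  0.02] | err along n,slot,across mm [-23.4  -0.2   0.5] F [-0.5 -0.5 -2.2] op 0.0177
```

No contact yet, and the blade is going in cleanly.

>>> step_arm:
  rows:
    - [0.45, 0.06, -0.72, 0, 0, 0, 1.2]
    - [0.4, 0.05, -0.7, 0, 0, 0, 1.2]
    - [0.25, 0.04, -0.42, 0, 0, 0, 1.2]
    - [0, 0, 0, 0, 0, 0, 1.2]

```text
time: 10.42
eef_pos: [0.54, -0.0647, 0.0973]
eef_rot: [0.63, 0.732, 0.196, 0.168]
force: [-8.4, -1.1, 8.7]
opening: 0.0177
```

```bash
python3 -c "
from h import *
goal('w',.0)"
```

```text
t 10.425 p [ 0.54   -0.0647  0.0973] move cm [ 0.01  0.01 -0.06] rot deg [-0.02 -0.04 -0.01] | err along n,slot,across mm [-0.6  0.1 -0.2] F [-8.4 -1.1  8.7] op 0.0177
```

The blade is at the floor, at the computed home pose with about 12 N of contact force. I'll press slightly, release and back out along the axis.

>>> step_arm:
  rows:
    - [0.1, 0.0, -0.15, 0, 0, 0, 1.2]
    - [0, 0, 0, 0, 0, 0, 4]
    - [0, 0, 0, 0, 0, 0, 4]
    - [0, 0, 0, 0, 0, 0, 4]

```text
time: 10.92
eef_pos: [0.5429, -0.065, 0.0988]
eef_rot: [0.629, 0.733, 0.197, 0.17]
force: [-0.6, 0.1, -0.4]
opening: 0.0371
```

>>> step_arm:
  rows:
    - [-0.5, -0.07, 0.87, 0, 0, 0, 4]
    - [-2, -0.3, 3.46, 0, 0, 0, 4]
    - [-2.5, -0.37, 4.33, 0, 0, 0, 4]
    - [-2, -0.3, 3.46, 0, 0, 0, 5]
    - [0, 0, 0, 0, 0, 0, 5]

```text
time: 11.55
eef_pos: [0.4694, -0.0756, 0.2246]
eef_rot: [0.629, 0.733, 0.196, 0.17]
force: [-0.5, -0.8, 0.4]
opening: 0.0481
```

```bash
python3 -c "
from h import *
goal('w',.0)
im,d,P=snap('wrist','w4')
px,w=cloud(d,P)
q=w-(M['w']-.045*N); a=np.c_[q@np.cross(U,N),q@U,q@N]
m=(abs(a[:,0])<.025)&(abs(a[:,1])<.06)&(a[:,2]>.06)&(a[:,2]<.12)
a=a[m]; print(len(a),'top n',np.percentile(a[:,2],[50,90,99]))
t=a[a[:,2]>np.percentile(a[:,2],99)-.006]; print('top across/slot min max',t.min(0),t.max(0),np.median(t,0))"
```

```text
t 11.55 p [ 0.4694 -0.0756  0.2246] move cm [  7.07   1.1  -12.79] rot deg [ 0.13  0.12 -0.08] | err along n,slot,across mm [-146.5    0.3   -2. ] F [-0.5 -0.8  0.4] op 0.0481
1903 top n [0.09938268 0.10059127 0.10143851]
top across/slot min max [-0.01425986 -0.04747855  0.09544742] [0.00320878 0.04990278 0.10205311] [-0.00548201  0.00400443  0.09949719]
```

View pics/w4.png

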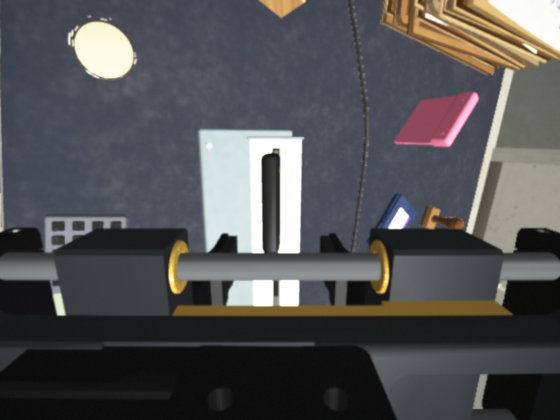

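The wide scraper is home: its handle (270,155–250) sits over the long slot, the top is 100 mm above the floor, and it leans only about 3°. Next is the narrow scraper.

>>> step_arm:
  rows:
    - [-0.5, 0, 2, -1.5, 9.9, 0, 5]
    - [0, 2, 1, -1.5, 9.9, 0, 5]
    - [0, 3, 0, -1.5, 9.9, 0, 5]
    - [0.7, 3.4, 0, 0, 0, 9.5, 5]
    - [0.7, 3.4, 0, 0, 0, 9.5, 5]

```text
time: 12.22
eef_pos: [0.4733, 0.0465, 0.24]
eef_rot: [0.517, 0.856, -0.013, -0.01]
force: [0.1, 0.2, 0.2]
opening: 0.0501
```

>>> step_arm:
  rows:
    - [0.8, 3.4, 0, 0, 0, 9.5, 5]
    - [0.8, 3.4, 0, 0, 0, 9.5, 5]
    - [0.8, 3.4, -1, 0, 0, 9.5, 5]
    - [0.7, 3.4, -1, 0, 0, 9.5, 5]
    - [0.7, 3.4, -1, 0, 0, 9.3, 5]

```text
time: 12.85
eef_pos: [0.5095, 0.2243, 0.198]
eef_rot: [0.114, 0.993, -0.021, -0.01]
force: [-0.6, -0.4, 0.7]
opening: 0.0499
```

```bash
cat >> h.py <<'E'
def goal2(T,jaw):
    j=np.radians(jaw); y=np.array([np.cos(j),np.sin(j),0]); z=np.array([0,0,-1.]); x=np.cross(y,z)
    q=get_state(); A=R.from_quat(q['eef_rot']); p=np.array(q['eef_pos'])
    print('t',q['time'],'p',p.round(4),'move cm',((np.array(T)-p)*100).round(2),'rot',(R.from_matrix(np.c_[x,y,z])*A.inv()).as_rotvec(degrees=True).round(2),'F',np.round(q['force'],1),'op',round(q['opening'],4))
E
python3 -c "
from h import *
goal2([.5145,.2075,.16],74.9)"
```

```text
t 12.85 p [0.5095 0.2243 0.198 ] move cm [ 0.5  -1.68 -3.8 ] rot [ 2.21 -1.43 -2.  ] F [-0.6 -0.4  0.7] op 0.0499
```

>>> step_arm:
  rows:
    - [0.5, -1.7, -1.9, 2.2, -1.4, -2, 5]
    - [0, 0, -2, 0, 0, 0, 5]
    - [0, 0, 0, 0, 0, 0, 5]

```text
time: 13.22
eef_pos: [0.5108, 0.2109, 0.1497]
eef_rot: [0.127, 0.992, -0.001, -0.005]
force: [0.1, 0.1, 0.4]
opening: 0.05
```

```bash
python3 -c "
from h import *
goal2([.5145,.2075,.078],74.9)"
```

```text
t 13.225 p [0.5108 0.2109 0.1497] move cm [ 0.37 -0.34 -7.17] rot [ 0.07 -0.64 -0.48] F [0.1 0.1 0.4] op 0.05
```

>>> step_arm:
  rows:
    - [0.4, -0.35, -1.5, 0, -0.6, -0.5, 5]
    - [0, 0, -2.5, 0, 0, 0, 5]
    - [0, 0, -2.2, 0, 0, 0, 5]
    - [0, 0, 0, 0, 0, 0, 5]

```text
time: 13.72
eef_pos: [0.5148, 0.2081, 0.0854]
eef_rot: [0.131, 0.991, -0.001, -0.001]
force: [-0.9, 0.1, 0.2]
opening: 0.0502
```

```bash
python3 -c "
from h import *
goal2([.5145,.2075,.078],74.9)"
```

```text
t 13.725 p [0.5148 0.2081 0.0854] move cm [-0.03 -0.06 -0.74] rot [ 0.11 -0.14 -0.04] F [-0.9  0.1  0.2] op 0.0502
```

>>> step_arm:
  rows:
    - [0, -0.1, -0.75, 0.1, -0.1, 0, 5]
    - [0, 0, 0, 0, 0, 0, 5]
    - [0, 0, 0, 0, 0, 0, 1.2]
    - [0, 0, 0, 0, 0, 0, 1.2]
    - [0, 0, 0, 0, 0, 0, 1.2]
  force: 30

```text
time: 14.35
eef_pos: [0.5173, 0.2079, 0.081]
eef_rot: [0.131, 0.991, 0.001, 0.002]
force: [0.1, 0.6, 0.2]
opening: 0.028
```

>>> step_arm:
  rows:
    - [0, 0, 0, 0, 0, 0, 1.2]

```text
time: 14.48
eef_pos: [0.5174, 0.2079, 0.0812]
eef_rot: [0.131, 0.991, 0.001, 0.002]
force: [0.5, -1.0, -0.9]
opening: 0.018
```

```bash
python3 -c "
from h import *
goal2([.5145,.2075,.078],74.9)"
```

```text
t 14.475 p [0.5174 0.2079 0.0812] move cm [-0.29 -0.04 -0.32] rot [-0.06  0.28 -0.06] F [ 0.5 -1.  -0.9] op 0.018
```

>>> step_arm:
  rows:
    - [0, 0, 4, 0, 0, 0, 1.2]
    - [0, 0, 4.5, 0, 0, 0, 1.2]
    - [0, 0, 4.5, 0, 0, 0, 1.2]
    - [0, 0, 5, 0, 0, 0, 1.2]
    - [-0.4, -4.6, 0, 0, 0, -7.4, 1.2]

```text
time: 15.1
eef_pos: [0.5106, 0.1623, 0.2648]
eef_rot: [0.194, 0.981, 0.001, 0.0]
force: [0.2, -1.0, -1.4]
opening: 0.0176
```

>>> step_arm:
  rows:
    - [-0.4, -4.7, 0, 0, 0, -7.4, 1.2]
    - [-0.4, -4.7, 0, 0, 0, -7.4, 1.2]
    - [-0.4, -4.7, 0, 0, 0, -7.4, 1.2]
    - [-0.4, -4.7, 0, 0, 0, -7.4, 1.2]
    - [-0.4, -4.7, 0, 0, 0, -7.4, 1.2]

```text
time: 15.72
eef_pos: [0.4888, -0.0786, 0.2655]
eef_rot: [0.503, 0.864, 0.001, 0.002]
force: [1.6, -0.6, -1.3]
opening: 0.0178
```

>>> step_arm:
  rows:
    - [-0.4, -4.7, 0, 0, 0, -7.4, 1.2]
    - [-0.4, -4.7, 0, 0, 0, -7.3, 1.2]
    - [-0.4, -2, 0, 1.5, -9.9, -7.2, 1.2]
    - [0, 0, 0, 1.5, -9.9, 0, 1.2]
    - [0, 0, 0, 1.5, -9.9, 0, 1.2]

```text
time: 16.35
eef_pos: [0.4767, -0.1998, 0.2644]
eef_rot: [0.637, 0.728, 0.189, 0.168]
force: [0.0, 0.1, -1.4]
opening: 0.0178
```

```bash
python3 -c "
from h import *
goal('n',.083,-.0028)"
```

```text
t 16.35 p [ 0.4767 -0.1998  0.2644] move cm [ 4.06  1.04 -9.58] rot deg [ 0.31 -0.6   1.03] | err along n,slot,across mm [-103.8    4.2  -11.8] F [ 0.   0.1 -1.4] op 0.0178
```

>>> step_arm:
  rows:
    - [2, 0.5, -4.8, 0.3, -0.6, 1, 1.2]
    - [2, 0.5, -4.8, 0, 0, 0, 1.2]
    - [0, 0, 0, 0, 0, 0, 1.2]

```text
time: 16.73
eef_pos: [0.5142, -0.1929, 0.1685]
eef_rot: [0.632, 0.729, 0.195, 0.174]
force: [0.0, 1.3, -0.7]
opening: 0.0179
```

```bash
python3 -c "
from h import *
goal('n',.055,-.0028)
im,d,P=snap('wrist','w5')
im=im[60:360,150:420]; cv2.imwrite('pics/w5c.png',cv2.resize(im,None,fx=2,fy=2))
"
```

```text
t 16.725 p [ 0.5142 -0.1929  0.1685] move cm [ 1.69  0.56 -2.42] rot deg [0.32 0.35 0.53] | err along n,slot,across mm [-29.7   3.    3.1] F [ 0.   1.3 -0.7] op 0.0179
```

View pics/w5c.png

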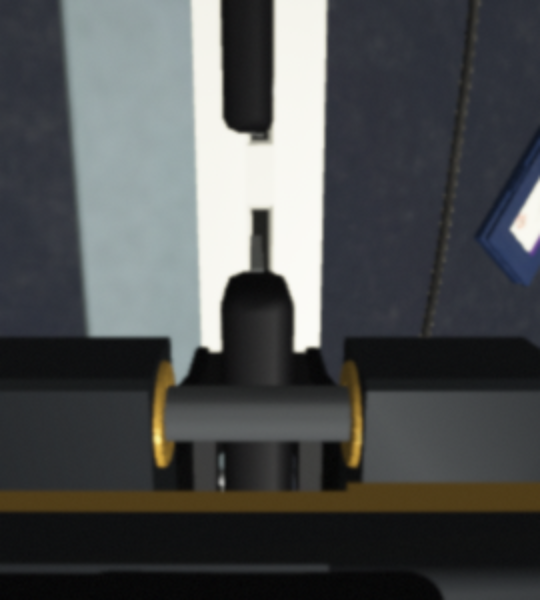

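The narrow handle at crop (258,330) points into the short slot, which shows dark at (261,240). The wide handle beside it is undisturbed. I'll keep approaching.

>>> step_arm:
  rows:
    - [0.8, 0.3, -1.2, 0.3, 0.3, 0.5, 1.2]
    - [0.7, 0.2, -1.2, 0, 0, 0, 1.2]
    - [0, 0, 0, 0, 0, 0, 1.2]

```text
time: 17.15
eef_pos: [0.5332, -0.1913, 0.1532]
eef_rot: [0.628, 0.732, 0.196, 0.175]
force: [0.6, 0.2, -0.7]
opening: 0.018
```

```bash
python3 -c "
from h import *
goal('n',.05,-.0028)"
```

```text
t 17.15 p [ 0.5332 -0.1913  0.1532] move cm [ 0.04  0.44 -1.32] rot deg [ 0.49  0.61 -0.  ] | err along n,slot,across mm [-12.    4.3  -5.6] F [ 0.6  0.2 -0.7] op 0.018
```

>>> step_arm:
  rows:
    - [-0.4, 0.4, -0.5, 0.4, 0.6, 0, 1.2]
    - [0, 0, 0, 0, 0, 0, 1.2]

```text
time: 17.4
eef_pos: [0.5294, -0.1876, 0.1496]
eef_rot: [0.629, 0.733, 0.196, 0.17]
force: [-0.1, 0.6, -0.8]
opening: 0.0178
```

```bash
python3 -c "
from h import *
goal('n',.05,-.0028)"
```

```text
t 17.4 p [ 0.5294 -0.1876  0.1496] move cm [ 0.42  0.07 -0.96] rot deg [ 0.15  0.07 -0.02] | err along n,slot,across mm [-10.5   0.1  -1.1] F [-0.1  0.6 -0.8] op 0.0178
```

>>> step_arm:
  rows:
    - [0.4, 0.07, -0.96, 0.1, 0.1, 0, 1.2]
    - [0, 0, 0, 0, 0, 0, 1.2]

```text
time: 17.65
eef_pos: [0.5337, -0.1871, 0.14]
eef_rot: [0.63, 0.732, 0.196, 0.169]
force: [-0.6, 0.0, -0.8]
opening: 0.0179
```

```bash
python3 -c "
from h import *
goal('n',.03,-.0028)"
```

```text
t 17.65 p [ 0.5337 -0.1871  0.14  ] move cm [ 0.98  0.17 -1.73] rot deg [0.09 0.01 0.  ] | err along n,slot,across mm [-20.    0.2  -0. ] F [-0.6  0.  -0.8] op 0.0179
```

Alignment is within 0.2 mm. I'll insert in stages.

>>> step_arm:
  rows:
    - [0.49, 0.08, -0.86, 0.1, 0, 0, 1.2]
    - [0.49, 0.08, -0.87, 0, 0, 0, 1.2]
    - [0, 0, 0, 0, 0, 0, 1.2]

```text
time: 18.02
eef_pos: [0.5441, -0.1853, 0.1209]
eef_rot: [0.63, 0.732, 0.196, 0.168]
force: [-0.9, 0.6, -1.0]
opening: 0.0179
```

```bash
python3 -c "
from h import *
goal('n',.003,-.0028)"
```

```text
t 18.025 p [ 0.5441 -0.1853  0.1209] move cm [ 1.28  0.19 -2.17] rot deg [-0.05 -0.03  0.01] | err along n,slot,across mm [-25.2  -0.    0.4] F [-0.9  0.6 -1. ] op 0.0179
```

>>> step_arm:
  rows:
    - [0.5, 0.07, -0.8, 0, 0, 0, 1.2]
    - [0.45, 0.06, -0.75, 0, 0, 0, 1.2]
    - [0.25, 0.04, -0.42, 0, 0, 0, 1.2]
    - [0.05, 0.01, -0.1, 0, 0, 0, 1.2]

```text
time: 18.52
eef_pos: [0.5578, -0.1836, 0.0999]
eef_rot: [0.63, 0.733, 0.196, 0.168]
force: [-21.1, 2.3, 23.2]
opening: 0.018
```

```bash
python3 -c "
from h import *
goal('n',.003,-.0028)"
```

```text
t 18.525 p [ 0.5578 -0.1836  0.0999] move cm [-0.09  0.02 -0.06] rot deg [-0.03 -0.   -0.06] | err along n,slot,across mm [-0.1  0.4 -1.1] F [-21.1   2.3  23.2] op 0.018
```

The blade is on the floor with about 30 N along the axis. I'll release, back out and go and look at the treadle.

>>> step_arm:
  rows:
    - [0, 0, 0, 0, 0, 0, 4]
    - [0, 0, 0, 0, 0, 0, 4]
    - [0, 0, 0, 0, 0, 0, 4]
    - [-0.5, -0.07, 0.87, 0, 0, 0, 4]
    - [-2, -0.3, 3.46, 0, 0, 0, 4]

```text
time: 19.15
eef_pos: [0.5317, -0.1861, 0.142]
eef_rot: [0.63, 0.733, 0.197, 0.166]
force: [0.7, -0.8, 0.8]
opening: 0.0397
```

>>> step_arm:
  rows:
    - [-2.5, -0.37, 4.33, 0, 0, 0, 4]
    - [-2, -0.3, 3.46, 0, 0, 0, 4]
    - [0, -1, 3, -1.5, 9.9, 0, 2]
    - [1.5, -3, 2, -1.5, 9.9, 0, 0]
    - [2.5, -4, 0, -1.5, 9.9, 0, 0]

```text
time: 19.77
eef_pos: [0.5192, -0.2753, 0.2809]
eef_rot: [0.656, 0.755, -0.008, -0.001]
force: [-0.2, -0.9, 0.7]
opening: 0.0176
```

>>> step_arm:
  rows:
    - [2.5, -4, 0, 0, 0, 0, 0]
    - [1.5, -2.5, 0, 0, 0, 0, 0]
    - [0, 0, 0, 0, 0, 0, 0]

```text
time: 20.15
eef_pos: [0.563, -0.3435, 0.2801]
eef_rot: [0.656, 0.755, -0.009, -0.002]
force: [-0.4, 1.3, -0.0]
opening: 0.0006
```

```bash
python3 - <<'E'
from h import *
goal2([.567,-.335,.3],8.6)
for c in ['wrist','top']:
    im,d,P=snap(c,'t_'+c); px,w=cloud(d,P)
    for r in landmark_of(c,'treadle_pad')[:2]: print(c,r['confidence'],np.round(r['xy']),at(r['xy'],d,P))
    for k in 'wn':
        q=w-(M[k]-.045*N); a=np.c_[q@np.cross(U,N),q@U,q@N]; L={'w':.06,'n':.045}[k]
        m=(abs(a[:,0])<.025)&(abs(a[:,1])<L)&(a[:,2]>.07)&(a[:,2]<.125)
        if m.sum()<20: continue
        a=a[m]; print(c,k,len(a),'top n',np.percentile(a[:,2],[50,90,99]).round(4)); t=a[a[:,2]>np.percentile(a[:,2],95)-.006]; print(np.percentile(t,[2,50,98],axis=0).round(4).tolist())
    a=w-M['n']; x=a@np.array([np.cos(YAW),np.sin(YAW),0]); y=a@U; m=(y<-.1)&(y>-.2)&(abs(x)<.1)&(w[:,2]>.022)&(w[:,2]<.08)
    if m.sum()>20:
        r=cv2.minAreaRect((w[m][:,:2]*1000).astype(np.float32)); print(c,'treadle',m.sum(),r); 
        A=np.c_[x[m],np.ones(m.sum())]; f=np.linalg.lstsq(A,w[m][:,2],rcond=None)[0]; xp=(.053-f[1])/f[0]; print('slope',np.degrees(np.arctan(f[0])),'ymid',np.percentile(y[m],[2,50,98]),'pad',M['n'][:2]+xp*np.array([np.cos(YAW),np.sin(YAW)])+np.median(np.percentile(y[m],[2,98]).mean())*U[:2])
E
```

```text
t 20.15 p [ 0.563  -0.3435  0.2801] move cm [0.4  0.85 1.99] rot [ 0.59 -0.87  0.56] F [-0.4  1.3 -0. ] op 0.0006
wrist 0.93 [284. 174.] [ 0.56478727 -0.32664823  0.05508296]
wrist n 1950 top n [0.0974 0.1002 0.1011]
[[-0.0127, -0.032, 0.0952], [-0.0028, -0.0008, 0.0992], [0.0036, 0.0282, 0.1011]]
wrist treadle 3495 ((592.8695678710938, -320.0555419921875), (109.39881896972656, 79.70423889160156), 8.897544860839844)
slope -17.57427768698232 ymid [-0.17430549 -0.14194919 -0.11133017] pad [ 0.5676162  -0.32334529]
top 0.63 [409. 228.] [ 0.56295183 -0.32341037  0.0521185 ]
top w 250 top n [0.0969 0.1024 0.1054]
[[-0.013, -0.0475, 0.0979], [-0.0042, 0.0012, 0.1003], [0.0055, 0.0456, 0.1055]]
top n 155 top n [0.0959 0.1026 0.1068]
[[-0.0138, -0.0292, 0.0987], [-0.0033, -0.0007, 0.101], [0.0037, 0.0268, 0.107]]
top treadle 554 ((591.4024047851562, -319.4913330078125), (109.7646484375, 80.0201416015625), 9.569832801818848)
slope -17.06698433538448 ymid [-0.1760902  -0.14280641 -0.10919947] pad [ 0.56375478 -0.32375432]
```

View pics/t_wrist.png

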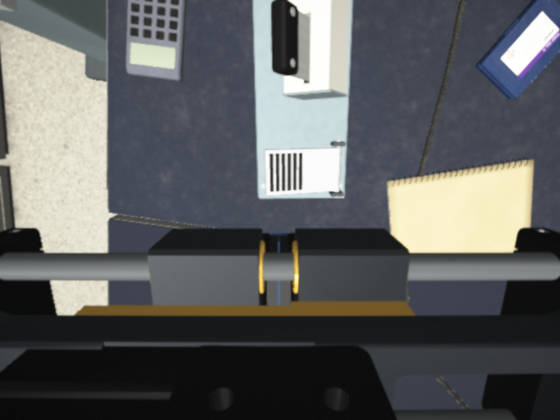

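Both scrapers read home, with handle tops about 100 mm above the slot floors. The treadle pad is at pixel (284,174), i.e. world (0.565,-0.325,0.053). I'll descend on it with closed fingers.

>>> step_arm:
  rows:
    - [0.1, 0.9, -4.5, 0.6, -0.9, 0.5, 0]
    - [0.1, 0.9, -5, 0, 0, 0, 0]
    - [0.1, 0, -5, 0, 0, 0, 0]
    - [0, 0, -3.5, 0, 0, 0, 0]
    - [0, 0, 0, 0, 0, 0, 0]

```text
time: 20.98
eef_pos: [0.5637, -0.3189, 0.1032]
eef_rot: [0.651, 0.759, 0.001, 0.005]
force: [-0.3, 0.6, -0.2]
opening: 0.0004
```

```bash
python3 -c "
from h import *
goal2([.566,-.325,.053],8.6)"
```

```text
t 20.975 p [ 0.5637 -0.3189  0.1032] move cm [ 0.23 -0.61 -5.02] rot [ 0.25  0.5  -0.16] F [-0.3  0.6 -0.2] op 0.0004
```

>>> step_arm:
  rows:
    - [0.2, -0.5, -2, 0.2, 0.5, 0, 0]
    - [0, 0, -2, 0, 0, 0, 0]
    - [0, 0, -1, 0, 0, 0, 0]
    - [0, 0, -1, 0, 0, 0, 0]
    - [0, 0, -0.8, 0, 0, 0, 0]

```text
time: 21.6
eef_pos: [0.5696, -0.326, 0.0431]
eef_rot: [0.651, 0.759, -0.0, 0.007]
force: [-2.5, 0.0, 5.5]
opening: 0.0002
```

```bash
python3 -c "
from h import *
goal2([.566,-.325,.03],8.6)"
```

```text
t 21.6 p [ 0.5696 -0.326   0.0431] move cm [-0.36  0.1  -1.31] rot [ 0.51  0.59 -0.22] F [-2.5  0.   5.5] op 0.0002
```

Contact, with the spring force as expected. Now down to the stop.

>>> step_arm:
  rows:
    - [-0.2, 0, -0.9, 0.4, 0.5, 0, 0]
    - [0, 0, -0.7, 0, 0, 0, 0]
    - [0, 0, -0.5, 0, 0, 0, 0]

```text
time: 21.98
eef_pos: [0.5679, -0.3266, 0.0293]
eef_rot: [0.65, 0.76, -0.001, 0.001]
force: [-18.8, 13.1, 47.5]
opening: 0.0006
```

```bash
python3 -c "
from h import *
goal2([.566,-.325,.03],8.6)"
```

```text
t 21.975 p [ 0.5679 -0.3266  0.0293] move cm [-0.19  0.16  0.07] rot [ 0.1  -0.   -0.25] F [-18.8  13.1  47.5] op 0.0006
```

It is at the stop: z is 29 mm and the force rose sharply to 47 N. I'll ease off while still on the stop, then retreat.

>>> step_arm:
  rows:
    - [0, 0, 0, 0, 0, 0, 0]
    - [0, 0, 1, 0, 0, 0, 0]
    - [0, 0, 2, 0, 0, 0, 0]
    - [0, -0.5, 4, 0, 0, 0, 0]
    - [0, -0.5, 6, 0, 0, 0, 0]

```text
time: 22.6
eef_pos: [0.566, -0.3342, 0.1613]
eef_rot: [0.65, 0.76, -0.0, -0.004]
force: [0.3, -0.5, -0.1]
opening: 0.0002
```

>>> step_arm:
  rows:
    - [0, -0.5, 6, 0, 0, 0, 0]
    - [-0.2, -0.5, 4, 0, 0, 0, 0]
    - [0, 0, 0, 0, 0, 0, 0]
    - [0, 0, 0, 0, 0, 0, 0]

```text
time: 23.1
eef_pos: [0.5642, -0.3462, 0.2724]
eef_rot: [0.651, 0.759, -0.001, 0.001]
force: [-0.9, -0.3, -0.5]
opening: 0.0004
```

```bash
python3 - <<'E'
from h import *
goal2([.566,-.325,.03],8.6)
for c in ['wrist','top','scene']:
    im,d,P=snap(c,'e_'+c); px,w=cloud(d,P)
    for k in 'wn':
        q=w-(M[k]-.045*N); a=np.c_[q@np.cross(U,N),q@U,q@N]; L={'w':.06,'n':.045}[k]
        m=(abs(a[:,0])<.025)&(abs(a[:,1])<L)&(a[:,2]>.07)&(a[:,2]<.125)
        if m.sum()<20: continue
        a=a[m]; t=a[a[:,2]>np.percentile(a[:,2],95)-.006]; print(c,k,'p2,50,98 across/slot/n',np.percentile(t,[2,50,98],axis=0).round(4).tolist())
    a=w-M['n']; x=a@np.array([np.cos(YAW),np.sin(YAW),0]); y=a@U; m=(y<-.12)&(y>-.165)&(abs(x)<.06)&(w[:,2]>.018)&(w[:,2]<.08)
    if m.sum()>20: print(c,'treadle slope',np.degrees(np.arctan(np.polyfit(x[m],w[m][:,2],1)[0])))
im=cv2.imread('pics/e_scene.png')[80:300,180:480]; cv2.imwrite('pics/e_c.png',cv2.resize(im,None,fx=2.6,fy=2.6))
E
```

```text
t 23.1 p [ 0.5642 -0.3462  0.2724] move cm [  0.18   2.12 -24.24] rot [ 0.16 -0.01 -0.24] F [-0.9 -0.3 -0.5] op 0.0004
wrist n p2,50,98 across/slot/n [[-0.0134, -0.0321, 0.095], [-0.003, -0.0033, 0.0993], [0.0036, 0.0238, 0.1011]]
wrist treadle slope -17.85095604540521
top w p2,50,98 across/slot/n [[-0.0136, -0.0496, 0.0974], [-0.0045, -0.0007, 0.1005], [0.0045, 0.0455, 0.1065]]
top n p2,50,98 across/slot/n [[-0.0128, -0.0288, 0.0972], [-0.0055, -0.0014, 0.1005], [0.0033, 0.0273, 0.1056]]
top treadle slope -16.92640766551474
scene w p2,50,98 across/slot/n [[-0.0153, -0.0404, 0.0959], [-0.007, 0.0052, 0.0985], [0.0007, 0.0507, 0.1025]]
scene n p2,50,98 across/slot/n [[-0.0126, -0.0289, 0.0967], [-0.0053, -0.0, 0.0992], [0.0032, 0.0311, 0.1041]]
scene treadle slope -16.17461922190164
```

View pics/e_c.png

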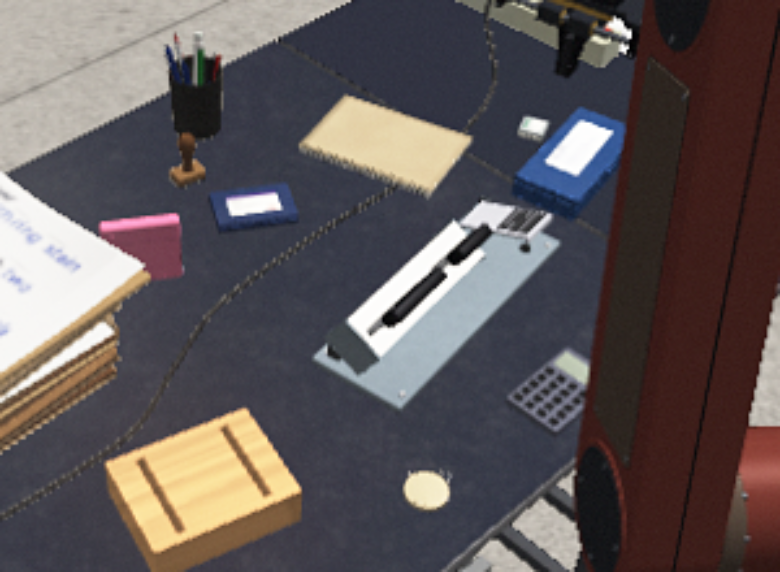

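The stand is empty, both scrapers sit in the dock around (415,298) and (467,245), and the treadle is up at (510,218). The bystanders in view are untouched, so I'll hand in.

```bash
python3 -c "
from bench import *
print(finish_job())"
```

```text
the job is handed in; nothing more can be done
None
```

Both scrapers are in the dock, the wide one in the long slot and the narrow one in the short slot. I pushed the treadle down once and let it come up, then handed the job in at about 23 s; `finish_job` gives no verdict.

- **Scrapers home:** in the last pictures both handle tops were about 99–101 mm above the slot floors, where 100 mm is fully home. They lean about 2–4° towards the robot, within the 8.6° (0.15 rad) allowed. Along the slot they are within about 3 mm of centre. The scene camera put the wide one 5 mm off centre, but the top camera put it within 1 mm.
- **Treadle:** I pushed it until the tool stood 29 mm above the table (the stop is about 30 mm), where the force rose sharply. It then came back up to its raised slope, read as 16–18° by the three cameras (17° expected).
- **Force:** on the treadle stop the fingers peaked at about 47 N upward (about 53 N in all). That is below the 120 N wrist limit. I took the 40 N limit to apply to the arm and gripper body, which I don't think touched anything.
- **Bystanders:** the calculator and the dish look unmoved in the last scene picture, and the pink look-alike was left alone. The mug was outside that crop, so I did not check it at the end. The arm never went near it.

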